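# Close up the small parts before grinding

## Robot

A 6-joint arm with a two-finger parallel gripper is mounted at the origin on the work surface. World frame = base frame: x ahead of the robot, y to its left, z up, the work surface at z = 0. Lengths are in m, angles in rad, forces in N, time in s.
With the tool pointing down it reaches from about 0.3 to 0.775 m from the base axis. Payload 14.6 kg.
Tool frame: the origin (TCP) lies between the finger pads; the fingertips stand 22 mm ahead of it and the grasp point (between the pads) lies 3 mm ahead of it (ctrl.tip_reach is the distance from the TCP to the fingertips, in m); z points along the fingers, y is the direction in which the jaws open and shut (so a half turn about z gives the same grasp; the last joint's range is limited). The gripper opens to 94 mm and grips with 3 to 60 N. Pads are 16 mm wide; open, the fingers measure 119 mm over their backs; the gripper's body (75 mm by 177 mm) begins 78 mm behind the grasp point.
Start: joints at [-1.273, 0.3, 1.521, -0, 1.321, -0.067], TCP at [0.196, -0.514, 0.227] pointing down, gripper open.
Joint ranges: [-3.03, 3.03], [-0.79, 2.21], [0.23, 2.52], [-1.04, 4.18], [0, 3.07], [-2.55, 2.55]. Speed limits (rad/s): [2.22, 2.22, 2.57, 3.14, 3.14, 3.14].

## Interface

Orientations are given as [roll, pitch, yaw] about the fixed x, y, z axes, in that order (R = Rz(yaw) Ry(pitch) Rx(roll)).
In Python, from station import ctrl gives the robot as it stands. The module is installed in compiled form; this text tells all that it offers.
- The arm moves only by the shell command python3 -m creep 'ROWS' [OPENING] [FORCE]. ROWS is a JSON object of lists of equal length, an entry for each row: "xyz": the shift along the tool's x, y, z in mm, a list of three; "spin": the turn about the tool's z in rad. In form: {"xyz": [[tx, ty, tz], ...], "spin": [spin, ...]}. A call has 1 to 5 rows; each row shifts and turns the commanded pose from where the row before left it, along the tool's axes as they then stand; what a row does not reach is not made up. A row lasts 1/8 s, in which the tool goes at most 62.5 mm and 10.7 degrees, less where a joint would pass 70% of its speed; a pose out of reach is approached as far as the arm can. A call with a gripper value outside its range is refused whole. OPENING is the finger opening in mm, from 0 to 94, set as the call begins (- or left out, the last holds). The fingers move at their own pace and stop on an object; FORCE is the grip in N (left out, the last holds). Time passes only in rows, so rows that do not move let the fingers close. It gives the time, the measured TCP pose, the force and the opening at its end, in the units of the state.
- ctrl.get_obs(): the state, without advancing time (a new reading comes with each control period).
- ctrl.camera(name): name is "scene" or "top"; returns the picture (400x640x3 uint8, red, green, blue); there is no depth.
- ctrl.camera_model(name): a dict with "fx", "fy", "cx", "cy" (pixels), "k1" (the pictures are not rectified: a ray, as slopes to the right and down, at radius r is drawn at 1 + k1 r^2 times it, then the intrinsics apply), "R" (3x3) and "t" (3): a world point X has camera coordinates R X + t. Camera axes: x right, y down, z forward; pixel columns grow to the right and rows downward; lengths in m; the calibration is good to about 2 mm. A picture is of the moment at which its call begins. camera_model takes no time and is no camera call.
- ctrl.hand_in(): hands the job in, once; it reports no verdict.
The state is a dict: "time_s": time; "qpos": joint angles; "joint_vel": joint speeds; "tau": joint torques, N m; "ee_pos": TCP position; "eef_rot": TCP orientation; "force": force on the tool from outside, world axes, zero at the start; "moment": the same for the moment, N m; "grip_width": finger opening in m.
Only numpy, scipy, OpenCV 4.12 (cv2) and the standard library are available. Lean on these libraries where they do the work, as an engineer would, in place of code of your own. Each camera call takes 0.05 s, during which the arm holds its last target.

## Task

Grinding is about to start on the welding bench, so close up the small parts against sparks: with the fingertips, push the open drawer of the wide steel chest and that of the narrow steel chest fully home, and push the raised lid of the plastic case over and down until it lies fully shut; the order does not matter. Push gently: slam nothing, do not lift, tip or shift the case, and leave everything else where it stands.

Things in the scene. Friction and masses are not known exactly. Their poses are not given: they have to be found in the camera images.
- wide_chest: wide grey steel drawer chest, fixed to the bench, 140 wide (y), 200 deep (x), 75 tall, one drawer. Origin on the bench under the middle of its front face; x points from the front into the chest, z up (sizes in mm)
- wide_front (a point): middle of the outer face of the wide chest's drawer front: a flat steel plate 128 wide and 60 tall, from 7 to 67 above the bench, this point 37 above the bench, no handle (the black finger slot is only flush). It moves with the drawer (sizes in mm)
- wide_drawer (a joint): how far the wide chest's drawer stands out, in m: 0 is home, the drawer front flush with the chest's front face; up to 0.12. It slides stiffly (about 1.5 N plus some damping), has a hard stop at 0 and stays where it is left
- narrow_chest: narrow grey steel drawer chest, fixed to the bench, 90 wide (y), 200 deep (x), 75 tall, one drawer. Origin on the bench under the middle of its front face; x points from the front into the chest, z up (sizes in mm)
- narrow_front (a point): middle of the outer face of the narrow chest's drawer front: a flat steel plate 78 wide and 60 tall, from 7 to 67 above the bench, this point 37 above the bench, no handle (the black finger slot is only flush). It moves with the drawer (sizes in mm)
- narrow_drawer (a joint): how far the narrow chest's drawer stands out, in m: 0 is home, the drawer front flush with the chest's front face; up to 0.12. It slides stiffly (about 1.5 N plus some damping), has a hard stop at 0 and stays where it is left
- case: loose grey plastic case of welding small parts, about 1 kg, 130 deep (x), 160 wide (y), rim 50 above the bench. Origin on the bench under the middle of its hinged long side, the side away from the robot; its x points from the case out beyond the hinge side (the case itself runs from x = 0 to x = -130), z up (sizes in mm)
- lid_hinge (a point): middle of the lid's hinge line, on the rim of the case, 50 above its origin; the line runs along the case's y (sizes in mm)
- lid_edge (a point): middle of the lid's free edge, on its outer face; the lid is a flat plate 130 x 160 x 6 thick, so this point is 130 from the hinge line, and 56 above the bench when shut (sizes in mm)
- case_lid (a joint): angle of the lid in rad: 0 shut flat on the rim, 1.57 upright, more leans back away from the robot, up to 2.2. The hinge is stiff (about 0.11 N m): the lid stays where it is left and must be pushed all the way down
- magnet: flat dark steel welding magnet, 50 x 50 x 22, lying on top of the wide chest towards its back; origin under its centre (sizes in mm); bystander
- collar: steel ring 40 across, 25 tall, lying on top of the narrow chest towards its back; origin under its centre (sizes in mm); bystander
- tube: upright offcut of square steel tube, 40 x 40 x 90 tall, standing between the robot and the work; origin under its centre (sizes in mm); bystander
- tin: open aluminium cup 66 across, 70 tall, standing between the robot and the work; origin under its centre (sizes in mm); bystander
- hammer: hammer with a wooden handle lying at the left of the bench (sizes in mm); bystander
- bin: green plastic bin 180 x 130 x 80 with steel pieces, on the right; origin under its centre (sizes in mm); bystander
Mind the look-alikes: they are no part of the job. Leave any orange or pink look-alike of the case alone.

How it is judged:
At the end, for the whole second after the job is handed in: both drawers are home to within 4 mm, the lid is shut to within 0.05 rad, and the case rests flat on the bench within 30 mm of where it stood (value of joint each of wide_drawer, narrow_drawer below 0.004 m and value of joint case_lid below 0.05 rad and distance of case from where it was at the start of the episode below 0.03 m and angle between case's own z axis and vertical below 0.03 rad and linear speed of case below 0.02 m/s); the robot touches nothing.
It fails at once if a drawer is slammed (faster than 0.5 m/s) (velocity of joint any of wide_drawer, narrow_drawer below -0.5 m/s).
It fails at once if the lid is flung (faster than 5 rad/s) (velocity of joint case_lid below -5 rad/s or velocity of joint case_lid above 5 rad/s).
It fails at once if a drawer or the case is rammed or squeezed with more than 80 N (contact force between the fingers and wide_chest above 80 N or contact force between the fingers and narrow_chest above 80 N or contact force between the fingers and case above 80 N).
It fails at once if the case is lifted more than 10 mm or tipped more than 0.2 rad, or shifted more than 30 mm (height (world z) of case above 0.01 m or angle between case's own z axis and vertical above 0.2 rad or distance of case from where it was at the start of the episode above 0.03 m).
It fails at once if a bystander is moved or lifted more than 30 mm (distance of any of magnet, collar, tube, tin, hammer, bin from where it was at the start of the episode above 0.03 m).
It also fails if it takes over 61 s, if anything falls off the work surface, if the arm or the gripper's body presses on something with over 40 N, if the wrist force passes 120 N, or if a joint passes its speed limit or range.

## Working session

There is one attempt and no reset: what is moved stays moved. The work goes in short steps, Python scripts to look and compute and a shell command to move; the robot and the scene stay as the last step left them, time stands still between calls to the robot, and variables do not carry over. Pictures are saved under pics/ and viewed, and the job is handed in when it is done.

```bash
mkdir -p pics; cat > h.py <<'E'
import numpy as np,cv2
from station import ctrl
def snap(n,f):
    im=ctrl.camera(n); cv2.imwrite('pics/'+f,im[:,:,::-1]); return im
def ray(n,u,v):
    m=ctrl.camera_model(n); K=np.array([[m['fx'],0,m['cx']],[0,m['fy'],m['cy']],[0,0,1]])
    p=np.array([(u-m['cx'])/m['fx'],(v-m['cy'])/m['fy']]); q=p.copy()
    for _ in range(30): q=p/(1+m['k1']*(q@q))
    R=np.array(m['R']);t=np.array(m['t'])
    return -R.T@t, R.T@np.array([q[0],q[1],1])
def onz(n,u,v,z):
    o,d=ray(n,u,v); return o+d*(z-o[2])/d[2]
def proj(n,X):
    m=ctrl.camera_model(n); c=np.array(m['R'])@X+m['t']; q=c[:2]/c[2]; q=q*(1+m['k1']*(q@q))
    return q*[m['fx'],m['fy']]+[m['cx'],m['cy']]
def two(a,b):
    o1,d1=ray('scene',*a);o2,d2=ray('top',*b)
    s=np.linalg.lstsq(np.c_[d1,-d2],o2-o1,rcond=None)[0]
    p,q=o1+s[0]*d1,o2+s[1]*d2
    return (p+q)/2,np.linalg.norm(p-q)
E
python3 - <<'E'
from h import *
snap('scene','s0.png');snap('top','t0.png');o=ctrl.get_obs()
print(o,ctrl.tip_reach)
for n in('scene','top'):
  m=ctrl.camera_model(n);print(n,-np.array(m['R']).T@m['t'],m)
E
```

```text
{'time_s': 0.1, 'qpos': array([-1.27258755e+00,  3.00417783e-01,  1.52152019e+00, -4.49447018e-05,
        1.32068841e+00, -6.65905864e-02]), 'joint_vel': array([ 6.07857473e-05, -1.77122021e-03, -3.48395455e-03, -1.66467122e-03,
        1.17089122e-03,  4.71752836e-04]), 'tau': array([-1.56910619e-04, -5.32649410e+01, -3.53287518e+01,  7.08927051e-02,
        2.35360838e-02, -5.02809553e-05]), 'ee_pos': array([ 0.19614868, -0.51360781,  0.22694132]), 'eef_rot': array([-3.14055832e+00, -2.53472678e-05,  3.64810500e-01]), 'force': array([0.16937798, 0.09871263, 0.39890672]), 'moment': array([-0.00265919,  0.03045149,  0.03982462]), 'grip_width': 0.0940372006087263} 0.022
scene [1.18563614 0.06686012 1.15796154] {'fx': 379.5477803739595, 'fy': 379.5477803739595, 'cx': 320.6222707581495, 'cy': 194.69483585315396, 'k1': -0.03968686273837207, 'R': array([[ 0.02405222,  0.99967986,  0.00785304],
       [ 0.84764866, -0.01622849, -0.5303097 ],
       [-0.53001249,  0.01941174, -0.84776763]]), 't': array([-0.10444941, -0.38983961,  1.60878639])}
top [0.266104   0.06548089 1.68197967] {'fx': 486.9893865463972, 'fy': 486.9893865463972, 'cx': 326.9717397984993, 'cy': 198.58673591167343, 'k1': -0.15442585542613205, 'R': array([[-1.30168447e-03, -9.99999122e-01, -2.49194678e-04],
       [-9.88149690e-01,  1.32450855e-03, -1.53487575e-01],
       [ 1.53487771e-01,  4.64492508e-05, -9.88150546e-01]]), 't': array([0.06624636, 0.52102684, 1.62120238])}
```

View pics/s0.png

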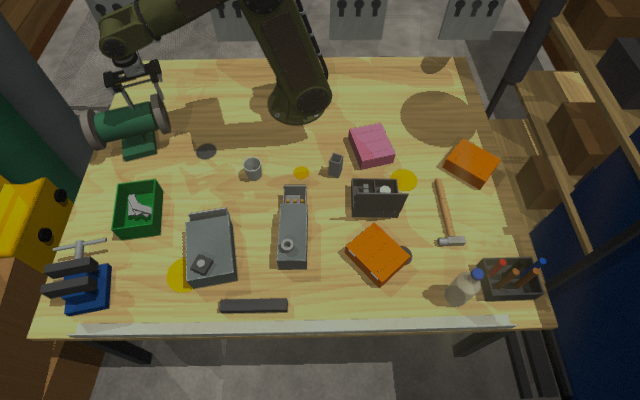

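View pics/t0.png

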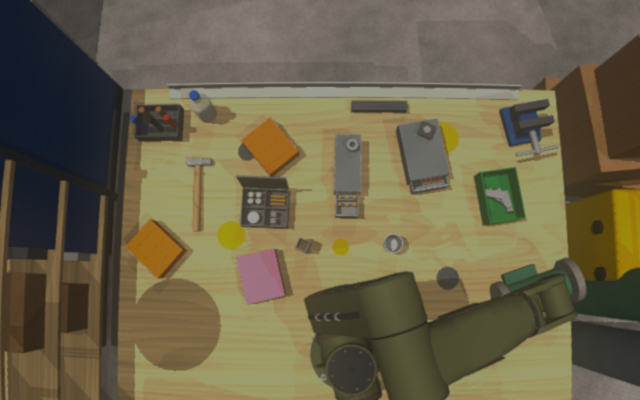

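Scene view: the wide chest is near (210,250) with its drawer at (208,215). The narrow chest is near (292,235) with its drawer at (295,195). The grey case with the raised lid is near (377,197). The look-alikes are orange boxes at (472,163) and (378,253) and a pink one at (371,145). Only the grey open one fits. I'll enlarge to confirm.

```bash
python3 - <<'E'
import cv2
s=cv2.imread('pics/s0.png');t=cv2.imread('pics/t0.png')
def c(im,x,y,w,h,k,f): cv2.imwrite('pics/'+f,cv2.resize(im[y:y+h,x:x+w],None,fx=k,fy=k,interpolation=cv2.INTER_CUBIC))
c(s,170,140,260,150,3,'s0c.png'); c(t,230,110,230,150,3.4,'t0c.png')
E
```

```text
(no output)
```

View pics/s0c.png

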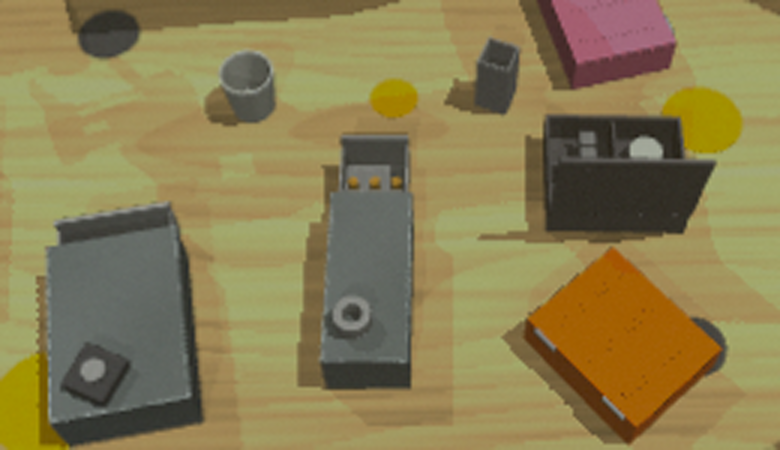

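View pics/t0c.png

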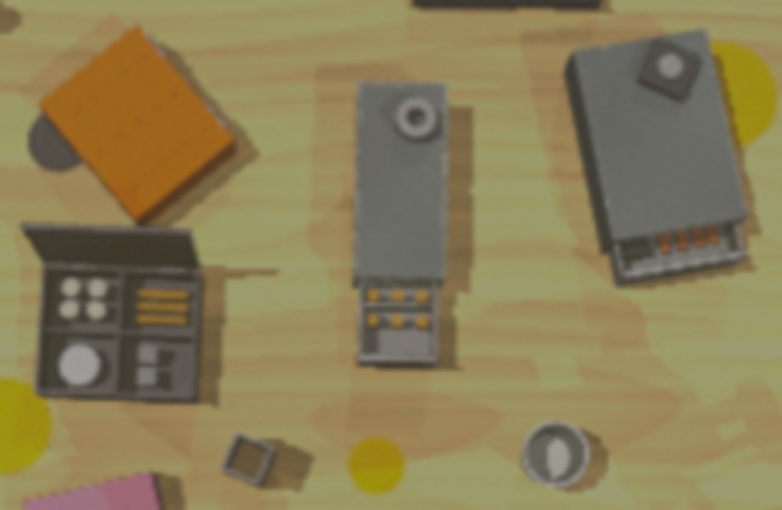

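```bash
python3 - <<'E'
from h import *
P=dict(nFL=(354,286,.075),nFR=(443,287,.075),nBL=(359,83,.075),nBR=(446,85,.075),ndL=(356,364,.067),ndR=(437,365,.067),
wFL=(608,240,.075),wFR=(746,218,.075),wBL=(575,55,.075),wBR=(706,30,.075),wdL=(618,276,.067),wdR=(746,256,.067),
cFL=(37,396,.05),cFR=(197,402,.05),cBL=(43,265,.05),cBR=(202,268,.05),
tin=(556,453,.07),tube=(249,460,.09),mag=(670,68,.097),oranLow=(140,222,.05),orR=(235,145,.05))
for k,(u,v,z) in P.items(): print(k,onz('top',u/3.4+230,v/3.4+110,z).round(4))
S=lambda x,y:(x/3+170,y/3+140)
T=lambda u,v:(u/3.4+230,v/3.4+110)
print('lid L',two(S(714,160),T(22,225)),'lid R',two(S(556,160),T(191,232)))
print('ndL',two(S(408,137),T(356,364)),'ndR',two(S(342,137),T(437,365)))
print('wdL',two(S(170,205),T(617,274)),'wdR',two(S(57,221),T(746,254)))
E
```

```text
nFL [0.5308 0.0416 0.075 ]
nFR [ 0.5297 -0.046   0.075 ]
nBL [0.7377 0.0358 0.075 ]
nBR [ 0.7357 -0.0517  0.075 ]
ndL [0.4545 0.0398 0.067 ]
ndR [ 0.4534 -0.0397  0.067 ]
wFL [ 0.5768 -0.2107  0.075 ]
wFR [ 0.5994 -0.351   0.075 ]
wBL [ 0.7676 -0.1831  0.075 ]
wBR [ 0.7953 -0.3189  0.075 ]
wdL [ 0.5419 -0.2211  0.067 ]
wdR [ 0.5622 -0.3514  0.067 ]
cFL [0.4246 0.3566 0.05  ]
cFR [0.4188 0.197  0.05  ]
cBL [0.5568 0.3538 0.05  ]
cBR [0.5534 0.1934 0.05  ]
tin [ 0.3663 -0.155   0.07  ]
tube [0.3591 0.1433 0.09  ]
mag [ 0.7479 -0.2752  0.097 ]
oranLow [0.6006 0.2566 0.05  ]
orR [0.68   0.1614 0.05  ]
lid L (array([0.57255287, 0.35484389, 0.17695985]), np.float64(0.005223243527582272)) lid R (array([0.56609887, 0.19541805, 0.17161933]), np.float64(0.001786068835813606))
ndL (array([0.45624668, 0.04083951, 0.05223623]), np.float64(0.0024927743550174656)) ndR (array([ 0.45495397, -0.03762229,  0.05253606]), np.float64(0.00608858021878191))
wdL (array([ 0.54563143, -0.22258157,  0.05784796]), np.float64(0.0016567666494767368)) wdR (array([ 0.56486332, -0.34972769,  0.05978729]), np.float64(0.007007692712403463))
```

Confirmed: the two grey chests with open drawers and the grey case with the raised lid (scene 377,197) are the targets. From the top view:

| Item | Position (m) | Yaw (rad) | Other |
|---|---|---|---|
| Wide drawer front | (0.552, -0.286) | 0.157 | Chest front about 36 mm further in |
| Narrow drawer front | (0.455, 0.000) | about -0.02 | Out about 75 mm |
| Case hinge | (0.555, 0.274) | about -0.03 | Lid at about 1.69 rad |

I'll start by closing the fingers and aligning for the wide drawer.

```bash
cat >> h.py <<'E'
def go(x,y,z=None):
    o=ctrl.get_obs();p=o['ee_pos'];r=o['eef_rot'];yaw=r[2]
    d=np.array([x,y,p[2] if z is None else z])-p
    c,s=np.cos(yaw),np.sin(yaw)
    print('t %.2f'%o['time_s'],'pos',p.round(4),'rot',r.round(4),'F',o['force'].round(1),'tool mm',(1000*np.array([c*d[0]+s*d[1],s*d[0]-c*d[1],-d[2]])).round(1))
E
python3 -m creep '{"xyz":[[0,0,0],[0,0,0]],"spin":[0.104,0.104]}' 0 20; python3 -c "
from h import *
go(.505,-.2935,.2)"
```

```text
time_s: 0.35
ee_pos: [0.1962, -0.5137, 0.2271]
eef_rot: [-3.141, 0.0, 0.153]
force: [0.3, -0.1, 0.1]
grip_width: 0.0773
t 0.35 pos [ 0.1962 -0.5137  0.2271] rot [-3.1408e+00  1.0000e-04  1.5340e-01] F [ 0.3 -0.1  0.1] tool mm [ 338.8 -170.4   27.1]
```

```bash
python3 -m creep '{"xyz":[[42,-21,0],[42,-21,0],[42,-21,0],[42,-21,0],[42,-21,0]],"spin":[0,0,0,0,0]}' && python3 -m creep '{"xyz":[[42,-21,0],[42,-21,7],[42,-21,10],[0,0,0]],"spin":[0,0,0,0]}'; python3 -c "
from h import *
go(.505,-.2935,.057)"
```

```text
time_s: 0.98
ee_pos: [0.3883, -0.3762, 0.2272]
eef_rot: [-3.141, 0.0, 0.157]
force: [-0.4, -0.9, 0.3]
grip_width: 0.0271
time_s: 1.48
ee_pos: [0.5033, -0.2933, 0.209]
eef_rot: [-3.14, 0.001, 0.16]
force: [-0.7, -0.2, -1.4]
grip_width: 0.0006
t 1.48 pos [ 0.5033 -0.2933  0.209 ] rot [-3.1399e+00  1.5000e-03  1.6020e-01] F [-0.7 -0.2 -1.4] tool mm [  1.7   0.5 152. ]
```

```bash
python3 -m creep '{"xyz":[[0,0,40],[0,0,40],[0,0,40],[0,0,30],[0,0,0]],"spin":[0,0,0,0,0]}'; python3 - <<'E'
from h import *
go(.552,-.286,.057)
s=snap('scene','s1.png');t=snap('top','t1.png')
a=cv2.resize(s[170:300,170:310],None,fx=3,fy=3);b=cv2.resize(t[110:240,370:510],None,fx=3,fy=3)
cv2.imwrite('pics/c1.png',np.hstack([a,b])[:,:,::-1][:,:800])
E
```

```text
time_s: 2.1
ee_pos: [0.5004, -0.2953, 0.0587]
eef_rot: [-3.139, 0.003, 0.156]
force: [-0.2, -0.4, 1.4]
grip_width: 0.001
t 2.10 pos [ 0.5004 -0.2953  0.0587] rot [-3.1389e+00  3.0000e-03  1.5610e-01] F [-0.2 -0.4  1.4] tool mm [52.4 -1.2  1.7]
```

View pics/c1.png

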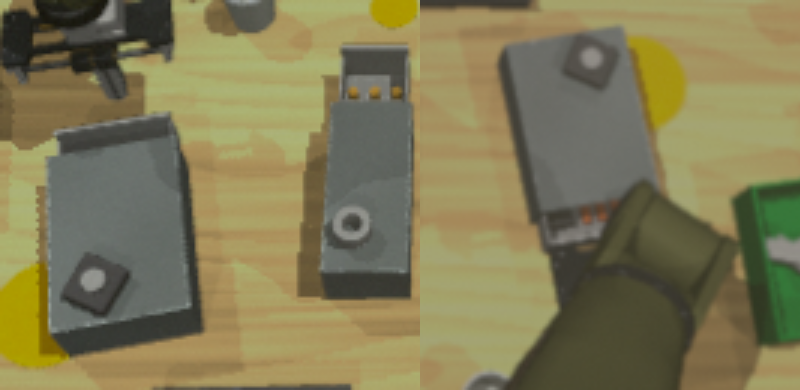

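The fingers are down in front of the wide drawer, with fingertips at about (115,85) in the left half. I'll push in along tool x.

```bash
python3 -m creep '{"xyz":[[12,0,0],[12,0,0],[10,0,0],[8,0,0],[8,0,0]],"spin":[0,0,0,0,0]}'; python3 -m creep '{"xyz":[[8,0,0],[8,0,0],[5,0,0]],"spin":[0,0,0]}'; python3 -c "
from h import *
go(.588,-.281)"
```

```text
time_s: 2.82
ee_pos: [0.5516, -0.2874, 0.0603]
eef_rot: [-3.141, 0.001, 0.157]
force: [-3.1, 0.3, 0.9]
grip_width: 0.0004
time_s: 3.2
ee_pos: [0.5724, -0.2841, 0.0603]
eef_rot: [-3.141, 0.0, 0.157]
force: [-1.9, 1.1, 0.3]
grip_width: 0.0006
t 3.20 pos [ 0.5724 -0.2841  0.0603] rot [-3.1414e+00  2.0000e-04  1.5690e-01] F [-1.9  1.1  0.3] tool mm [15.9 -0.7 -0. ]
```

```bash
python3 -m creep '{"xyz":[[3,0,0],[3,0,0],[2,0,0]],"spin":[0,0,0]}'; python3 -m creep '{"xyz":[[2,0,0],[0,0,0]],"spin":[0,0]}'
```

```text
time_s: 3.58
ee_pos: [0.5799, -0.2831, 0.0604]
eef_rot: [-3.142, 0.0, 0.157]
force: [-3.1, -0.2, -0.3]
grip_width: 0.0003
time_s: 3.82
ee_pos: [0.5801, -0.283, 0.0604]
eef_rot: [-3.14, 0.004, 0.157]
force: [-16.6, 1.0, 7.3]
grip_width: 0.0002
```

```bash
python3 -m creep '{"xyz":[[2,0,0],[0,0,0]],"spin":[0,0]}'
```

```text
time_s: 4.08
ee_pos: [0.5802, -0.283, 0.0604]
eef_rot: [-3.139, 0.009, 0.156]
force: [-34.2, 0.6, 16.2]
grip_width: 0.0005
```

The wide drawer hit its stop firmly, 34 N at the expected position. I'll back off and head for the narrow one.

```bash
python3 -m creep '{"xyz":[[-15,0,0],[-25,0,0],[-25,0,-25],[-25,0,-40],[-25,0,-30]],"spin":[0,0,0,0,0]}'; python3 -m creep '{"xyz":[[0,0,0],[0,0,0]],"spin":[0.1,0.077]}'; python3 -c "
from h import *
go(.4,.0)"
```

```text
time_s: 4.7
ee_pos: [0.4699, -0.3008, 0.1573]
eef_rot: [3.14, -0.002, 0.157]
force: [1.0, -0.8, 0.1]
grip_width: 0.0003
time_s: 4.95
ee_pos: [0.4704, -0.3008, 0.1564]
eef_rot: [3.14, -0.002, -0.024]
force: [-0.9, -0.2, 0.8]
grip_width: 0.0006
t 4.95 pos [ 0.4704 -0.3008  0.1564] rot [ 3.1404e+00 -1.8000e-03 -2.3600e-02] F [-0.9 -0.2  0.8] tool mm [ -77.5 -299.    -0. ]
```

```bash
python3 -m creep '{"xyz":[[-16,-50,0],[-16,-50,0],[-16,-50,0],[-16,-50,0],[-14,-50,0]],"spin":[0,0,0,0,0]}'; python3 -m creep '{"xyz":[[0,-50,0],[0,0,30],[0,0,40],[0,0,28],[0,0,0]],"spin":[0,0,0,0,0]}';python3 - <<'E'
from h import *
go(.455,0.,.058)
s=snap('scene','s2.png');t=snap('top','t2.png')
a=cv2.resize(s[130:260,170:310],None,fx=3,fy=3);b=cv2.resize(t[110:240,300:440],None,fx=3,fy=3)
cv2.imwrite('pics/c2.png',np.hstack([a,b])[:,:,::-1][:,:800])
E
```

```text
time_s: 5.58
ee_pos: [0.397, -0.0475, 0.1559]
eef_rot: [3.141, -0.002, -0.021]
force: [0.1, 0.0, 0.5]
grip_width: 0.0005
time_s: 6.2
ee_pos: [0.3977, 0.0012, 0.0566]
eef_rot: [-3.141, 0.002, -0.02]
force: [-0.8, 0.4, 0.4]
grip_width: 0.0006
t 6.20 pos [0.3977 0.0012 0.0566] rot [-3.1414e+00  2.4000e-03 -2.0300e-02] F [-0.8  0.4  0.4] tool mm [57.3  0.  -1.4]
```

View pics/c2.png

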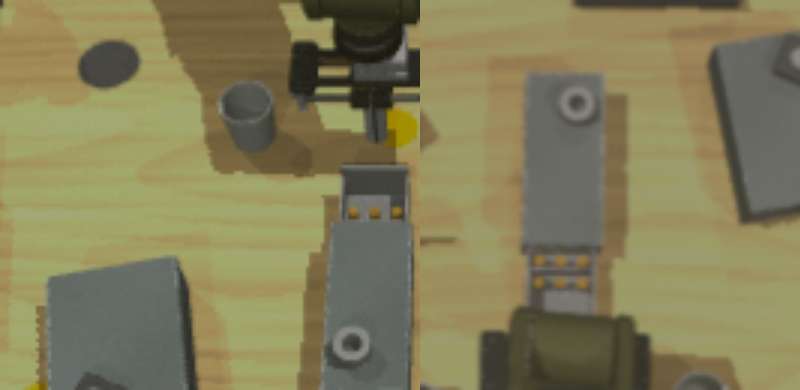

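The wide drawer is flush: no drawer shows at (115,265). The fingertips at (375,140) are centred on the narrow front. Pushing now.

```bash
python3 -m creep '{"xyz":[[12,0,0],[14,0,0],[10,0,0],[8,0,0],[8,0,0]],"spin":[0,0,0,0,0]}'; python3 -m creep '{"xyz":[[10,0,0],[10,0,0],[10,0,0],[10,0,0],[10,0,0]],"spin":[0,0,0,0,0]}'; python3 -m creep '{"xyz":[[6,0,0],[5,0,0],[3,0,0]],"spin":[0,0,0]}'
```

```text
time_s: 6.92
ee_pos: [0.4507, 0.0001, 0.0573]
eef_rot: [-3.142, 0.001, -0.02]
force: [-2.1, 0.7, 0.9]
grip_width: 0.0006
time_s: 7.55
ee_pos: [0.5009, -0.001, 0.0574]
eef_rot: [-3.142, 0.0, -0.02]
force: [-1.6, -1.7, -0.3]
grip_width: 0.0006
time_s: 7.92
ee_pos: [0.5146, -0.0012, 0.0575]
eef_rot: [3.142, -0.0, -0.02]
force: [-1.3, -1.3, 0.2]
grip_width: 0.0005
```

```bash
python3 -m creep '{"xyz":[[3,0,0],[3,0,0],[0,0,0]],"spin":[0,0,0]}'; python3 -m creep '{"xyz":[[2,0,0],[0,0,0]],"spin":[0,0]}'
```

```text
time_s: 8.3
ee_pos: [0.5206, -0.0013, 0.0575]
eef_rot: [-3.141, -0.001, -0.02]
force: [1.2, 0.3, 0.0]
grip_width: 0.0004
time_s: 8.55
ee_pos: [0.5225, -0.0013, 0.0575]
eef_rot: [-3.142, -0.0, -0.02]
force: [-0.5, -0.3, -0.6]
grip_width: 0.0006
```

```bash
python3 -m creep '{"xyz":[[2,0,0],[0,0,0]],"spin":[0,0]}'; python3 -m creep '{"xyz":[[2,0,0],[0,0,0]],"spin":[0,0]}'
```

```text
time_s: 8.8
ee_pos: [0.5245, -0.0014, 0.0575]
eef_rot: [-3.142, -0.0, -0.02]
force: [-0.5, -0.0, -0.6]
grip_width: 0.0005
time_s: 9.05
ee_pos: [0.5265, -0.0015, 0.0575]
eef_rot: [-3.142, -0.0, -0.02]
force: [0.3, 0.1, -0.1]
grip_width: 0.0004
```

```bash
python3 - <<'E'
from h import *
s=snap('scene','s3.png');t=snap('top','t3.png')
a=cv2.resize(s[150:280,240:380],None,fx=3,fy=3);b=cv2.resize(t[110:240,300:440],None,fx=3,fy=3)
cv2.imwrite('pics/c3.png',np.hstack([a,b])[:,:,::-1][:,:800])
E
```

```text
(no output)
```

View pics/c3.png

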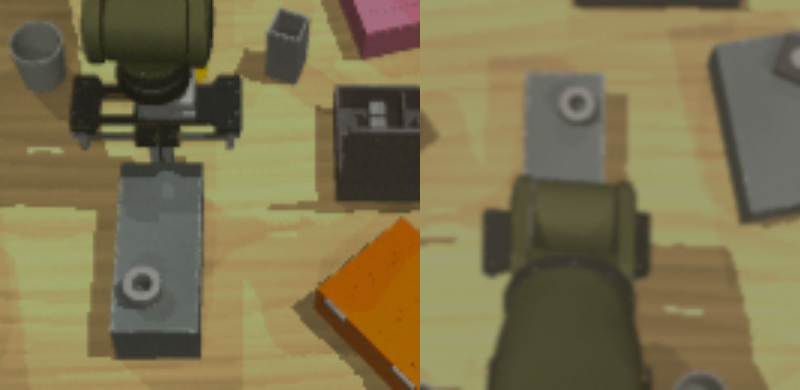

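The narrow drawer is nearly home, with the fingers at (160,155) close to the chest front at (160,168). I'll keep going until the stop.

```bash
python3 -m creep '{"xyz":[[2,0,0],[0,0,0]],"spin":[0,0]}'; python3 -m creep '{"xyz":[[2,0,0],[0,0,0]],"spin":[0,0]}'
```

```text
time_s: 9.4
ee_pos: [0.5285, -0.0015, 0.0574]
eef_rot: [3.142, -0.0, -0.02]
force: [-0.3, -0.2, 0.4]
grip_width: 0.0004
time_s: 9.65
ee_pos: [0.5305, -0.0016, 0.0574]
eef_rot: [-3.142, -0.0, -0.02]
force: [-0.3, -0.1, 0.1]
grip_width: 0.0006
```

```bash
python3 -m creep '{"xyz":[[2,0,0],[0,0,0]],"spin":[0,0]}'; python3 -m creep '{"xyz":[[2,0,0],[0,0,0]],"spin":[0,0]}'
```

```text
time_s: 9.9
ee_pos: [0.5309, -0.0015, 0.0573]
eef_rot: [-3.142, 0.004, -0.02]
force: [-13.5, -0.3, 9.5]
grip_width: 0.0005
time_s: 10.15
ee_pos: [0.531, -0.0015, 0.0573]
eef_rot: [-3.142, 0.009, -0.02]
force: [-31.4, -0.7, 22.6]
grip_width: 0.0007
```

Stop reached at 31 N. I'll back off, rise, and go behind the case lid.

```bash
python3 -m creep '{"xyz":[[-15,0,0],[-20,0,0],[0,0,-50],[0,0,-60],[0,0,-60]],"spin":[0,0,0,0,0]}'; python3 -m creep '{"xyz":[[0,0,-20],[0,0,0]],"spin":[0,0]}'; python3 -c "
from h import *
go(.622,.274)"
```

```text
time_s: 10.78
ee_pos: [0.4991, -0.0009, 0.2295]
eef_rot: [-3.142, -0.0, -0.02]
force: [0.8, -0.1, -0.5]
grip_width: 0.0006
time_s: 11.02
ee_pos: [0.4998, -0.0009, 0.2486]
eef_rot: [3.141, -0.003, -0.02]
force: [0.2, 0.6, -0.9]
grip_width: 0.0003
t 11.03 pos [ 0.4998 -0.0009  0.2486] rot [ 3.1414e+00 -3.1000e-03 -2.0200e-02] F [ 0.2  0.6 -0.9] tool mm [ 116.6 -277.4   -0. ]
```

```bash
python3 -m creep '{"xyz":[[30,-15,0],[30,-35,0],[30,-40,0],[27,-45,0],[0,-45,0]],"spin":[0,0,0,0,0]}'; python3 -m creep '{"xyz":[[0,-45,0],[0,-40,0],[0,-12,0],[0,0,0]],"spin":[0,0,0,0]}'; python3 -c "
from h import *
go(.622,.274,.155)"
```

```text
time_s: 11.65
ee_pos: [0.6205, 0.178, 0.2443]
eef_rot: [3.141, 0.003, -0.021]
force: [-0.3, 0.3, -0.1]
grip_width: 0.0004
time_s: 12.15
ee_pos: [0.6217, 0.2736, 0.246]
eef_rot: [3.141, 0.002, -0.02]
force: [0.2, -0.1, 0.0]
grip_width: 0.0007
t 12.15 pos [0.6217 0.2736 0.246 ] rot [ 3.1407e+00  1.7000e-03 -1.9600e-02] F [ 0.2 -0.1  0. ] tool mm [ 0.3 -0.4 91. ]
```

```bash
python3 -m creep '{"xyz":[[0,0,30],[0,0,40],[0,0,21],[0,0,0]],"spin":[0,0,0,0]}'; python3 - <<'E'
from h import *
go(.555,.274,.155)
s=snap('scene','s4.png');t=snap('top','t4.png')
a=cv2.resize(s[130:260,300:440],None,fx=3,fy=3);b=cv2.resize(t[130:260,220:350],None,fx=3,fy=3)
cv2.imwrite('pics/c4.png',np.hstack([a,b])[:,:,::-1][:,:800])
E
```

```text
time_s: 12.65
ee_pos: [0.6215, 0.2719, 0.1547]
eef_rot: [3.14, 0.003, -0.022]
force: [0.9, 0.2, -0.3]
grip_width: 0.0005
t 12.65 pos [0.6215 0.2719 0.1547] rot [ 3.1402e+00  3.0000e-03 -2.1700e-02] F [ 0.9  0.2 -0.3] tool mm [-66.6  -0.7  -0.3]
```

View pics/c4.png

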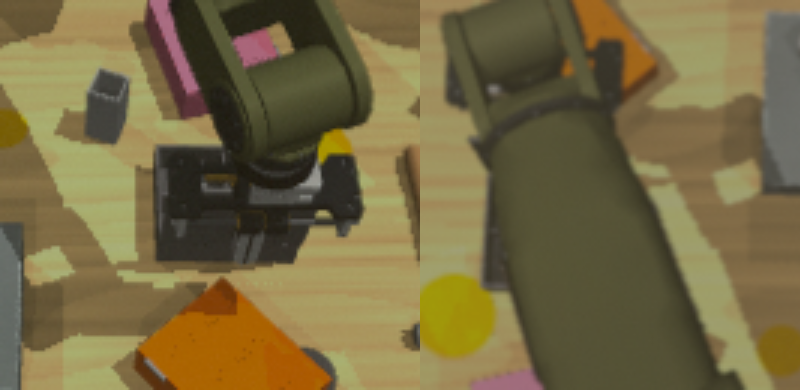

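The fingertips at (250,250) are behind the lid. No contact yet. I'll push towards the robot in small steps, following the lid's arc.

```bash
python3 -m creep '{"xyz":[[-12,0,0],[-12,0,0],[-10,0,0],[-8,0,0],[-8,0,0]],"spin":[0,0,0,0,0]}'; python3 -m creep '{"xyz":[[-8,0,0],[-8,0,0],[-8,0,0],[-8,0,0],[-8,0,0]],"spin":[0,0,0,0,0]}'
```

```text
time_s: 13.38
ee_pos: [0.5717, 0.2746, 0.1569]
eef_rot: [-3.141, -0.001, -0.02]
force: [1.7, 0.1, 0.3]
grip_width: 0.0003
time_s: 14.0
ee_pos: [0.5314, 0.2755, 0.1564]
eef_rot: [3.142, 0.0, -0.02]
force: [1.0, -0.7, -0.6]
grip_width: 0.0006
```

```bash
python3 -m creep '{"xyz":[[-8,0,1],[-8,0,2],[-7,0,3],[-7,0,6],[-7,0,6]],"spin":[0,0,0,0,0]}';python3 - <<'E'
from h import *
go(.488,.275,.1306)
s=snap('scene','s5.png')
cv2.imwrite('pics/c5.png',cv2.resize(s[120:260,280:460],None,fx=4,fy=4)[:,:,::-1])
E
```

```text
time_s: 14.62
ee_pos: [0.4944, 0.2763, 0.1379]
eef_rot: [-3.142, 0.0, -0.02]
force: [1.1, 0.2, -0.7]
grip_width: 0.0007
t 14.62 pos [0.4944 0.2763 0.1379] rot [-3.1416e+00  2.0000e-04 -2.0200e-02] F [ 1.1  0.2 -0.7] tool mm [-6.4  1.4  7.3]
```

View pics/c5.png

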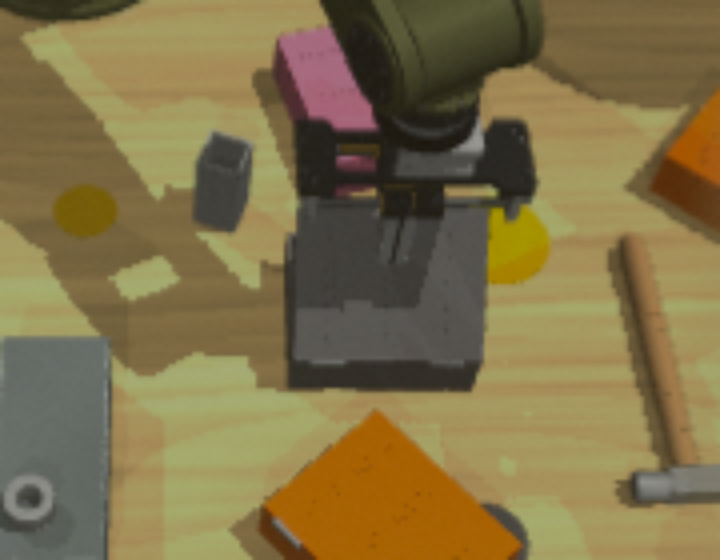

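The lid is folding over, and the tip presses its outer face at (398,262). I'll continue down the arc.

```bash
python3 -m creep '{"xyz":[[-6,0,7],[-5,0,8],[-5,0,8],[-4,0,8],[-3,0,8]],"spin":[0,0,0,0,0]}';python3 -m creep '{"xyz":[[-2,0,6],[-2,0,5],[0,0,4]],"spin":[0,0,0]}'
```

```text
time_s: 15.3
ee_pos: [0.4717, 0.2767, 0.0989]
eef_rot: [3.142, -0.0, -0.02]
force: [1.4, 0.6, 0.0]
grip_width: 0.0001
time_s: 15.68
ee_pos: [0.4678, 0.2768, 0.0842]
eef_rot: [3.142, 0.0, -0.02]
force: [-0.1, 0.6, 0.4]
grip_width: 0.0006
```

Shut should come at TCP z of about 0.078.

```bash
python3 -m creep '{"xyz":[[0,0,2],[0,0,2],[0,0,0]],"spin":[0,0,0]}';python3 -m creep '{"xyz":[[0,0,2],[0,0,0]],"spin":[0,0]}'
```

```text
time_s: 16.05
ee_pos: [0.4679, 0.2768, 0.0804]
eef_rot: [3.142, 0.0, -0.02]
force: [-0.9, -0.3, -0.0]
grip_width: 0.0003
time_s: 16.3
ee_pos: [0.4679, 0.2768, 0.0784]
eef_rot: [-3.142, -0.0, -0.02]
force: [-0.2, 0.6, -0.3]
grip_width: 0.0004
```

```bash
python3 -m creep '{"xyz":[[0,0,1],[0,0,0]],"spin":[0,0]}'
```

```text
time_s: 16.55
ee_pos: [0.468, 0.2768, 0.0782]
eef_rot: [-3.141, -0.0, -0.02]
force: [-3.7, -2.3, 8.0]
grip_width: 0.0006
```

```bash
python3 -m creep '{"xyz":[[0,0,1],[0,0,0]],"spin":[0,0]}'; python3 -m creep '{"xyz":[[0,0,-5],[0,0,-25],[0,0,-50],[0,0,-60],[0,0,-60]],"spin":[0,0,0,0,0]}'; python3 -m creep '{"xyz":[[-50,50,0],[-50,50,0],[-30,50,0],[0,50,0],[0,50,0]],"spin":[0,0,0,0,0]}'; python3 -m creep '{"xyz":[[0,50,0],[0,50,0],[0,50,0],[0,50,0],[0,0,0]],"spin":[0,0,0,0,0]}'; python3 - <<'E'
from h import *
go(.3,-.2)
s=snap('scene','s6.png');t=snap('top','t6.png')
cv2.imwrite('pics/c6.png',cv2.resize(s[130:300,170:430],None,fx=3,fy=3)[:,:,::-1])
cv2.imwrite('pics/d6.png',cv2.resize(t[110:260,230:460],None,fx=3.4,fy=3.4)[:,:,::-1])
E
```

```text
time_s: 16.8
ee_pos: [0.4681, 0.2769, 0.0779]
eef_rot: [-3.141, -0.001, -0.02]
force: [-7.4, -4.4, 19.1]
grip_width: 0.0005
time_s: 17.42
ee_pos: [0.4676, 0.2766, 0.2784]
eef_rot: [3.142, 0.0, -0.02]
force: [-0.4, -0.1, -0.7]
grip_width: 0.0004
time_s: 18.05
ee_pos: [0.3442, 0.0395, 0.2768]
eef_rot: [3.142, -0.001, -0.019]
force: [0.5, -0.7, 0.5]
grip_width: 0.0002
time_s: 18.68
ee_pos: [0.3402, -0.1614, 0.2762]
eef_rot: [-3.141, 0.001, -0.025]
force: [-0.7, -0.2, 0.5]
grip_width: 0.0001
t 18.68 pos [ 0.3402 -0.1614  0.2762] rot [-3.1415e+00  6.0000e-04 -2.4500e-02] F [-0.7 -0.2  0.5] tool mm [-39.3  39.6  -0. ]
```

View pics/c6.png

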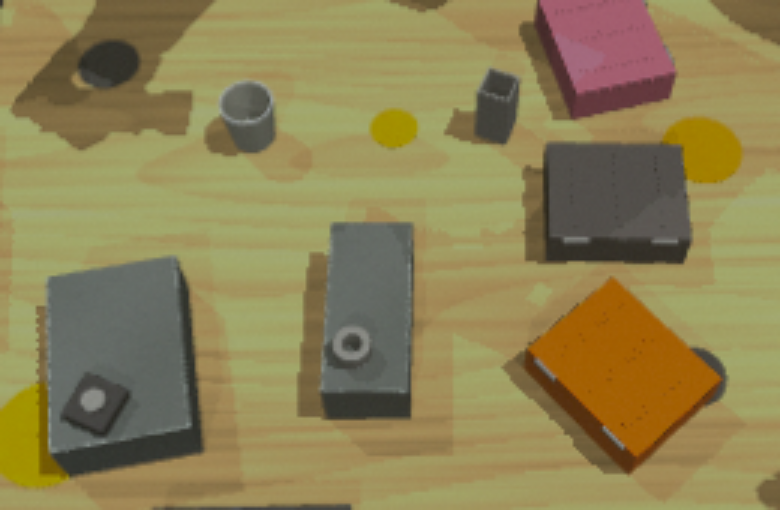

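View pics/d6.png

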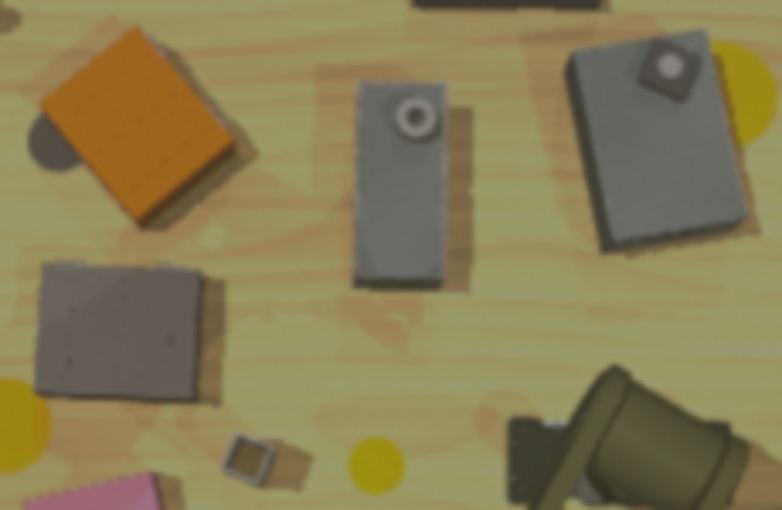

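Both views show both drawer fronts flush: (115,270) and (370,225) in the scene crop. The lid is flat on the case at (615,190), the case has not visibly moved, and the bystanders are in place.

```bash
python3 -c "
from station import ctrl
print(ctrl.hand_in())"
```

```text
the job is handed in; nothing more can be done
None
```

Both drawers are pushed home, the case lid is shut, and the job is handed in at about 19 s of the 61 s allowed. The hand-in reported no verdict.

- **Drawers:** I pushed the wide and narrow drawers with closed fingertips onto their hard stops. Peak readings were about 34 N (wide) and 39 N (narrow).
- **Narrow stop:** it came about 9 mm deeper than my first estimate from the front edge. The chest's back edge and its 200 mm depth explain most of that. The last picture shows the drawer flush.
- **Lid:** I followed it over along its arc and pressed it onto the rim. It stopped at a tip height of 56 mm, which is the shut height, with about 19 N downward.
- **Last checks:** the final pictures from both cameras show both fronts flush, the lid flat, the case with no visible shift and the bystanders in view in place. The final crops leave out the hammer and the bin, and the arm hides the tin in the top one. The robot was clear of everything, and no check failed.

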